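# Level scoop of box caps

### The job

With the big slotted scoop, lift the whole stack of three caps out of the parts bin, then drag the scoop leftwards under the bin's steel strike bar so that the bar pushes the cap standing above the rim off, back into the bin, and the scoop is level full with two. Set the loaded scoop down upright with its pan over the middle of the black rubber mat and let go; never touch the caps with the gripper.

Things in the scene. Friction and masses are not known exactly. Their poses are not given: they have to be found in the camera images.
- scoop_grip (a point): Grip point of the big slotted scoop (0.35 kg; not the small hand scoop): on the axis of its upright wooden handle post, 22 mm (x) by 24 mm (y), 130 mm tall; the point is 108 mm above the scoop's underside, which stands on the bench. x points out of the scoop's mouth, z up. The pan's centre is 66 mm ahead (+x). Fingers closing along x hold firmest.
- scoop_pan (a point): Same scoop: pan centre at underside height, axes alike. Aluminium pan, inside 102 mm (x) by 106 mm (y); outside reaches 54 mm ahead, 56 mm to each side. Back and side walls top out 38 mm above the underside. Floor: two 4 mm strips with a 46 mm wide slot between them along x, open at the mouth; lip at the mouth 8 mm tall. Holds two stacked caps; a third stands above the rim.
- bin: Black open-fronted bin, fixed. Origin on the bench under the cap stack, x to its far side, y left. Inside x -63 to 81, y -80 to 96 mm; side and far walls 35 mm tall; sill across the front (x = -65) 12 mm tall. A rail along y = 0, 24 mm wide, top at 34 mm, x -25 to 80, carries the caps: the scoop runs in along +x, slot astride the rail, underside above the sill, lip below the caps.
- strike_bar: Steel bar fixed to the bin. Origin on the bench at the bin's x = 0, y = 78 mm; axes as the bin's. Level arm 12 by 12 mm along x from x = -28 to 101 mm, lower edge 104 mm above the bench, on a post at x = 87 to 101. The scoop handle passes its near end. With the pan centre at the bin's x = 0 and the underside at 50 mm, it meets the third cap half-way up and clears the second by 10 mm.
- cap_low: The lowest cap of the stack: round flat plastic cap, solid, 80 mm diameter, 20 mm tall, about 60 g; origin at the centre of its underside, z up. At the start its underside is 34 mm above the bench, on the bin's rail.
- cap_mid: The middle cap, standing on the lowest: round flat plastic cap, solid, 80 mm diameter, 20 mm tall, about 60 g; origin at the centre of its underside, z up. 
- cap_top: The top cap, standing on the middle one, the one to be struck off: round flat plastic cap, solid, 80 mm diameter, 20 mm tall, about 60 g; origin at the centre of its underside, z up. 
- mat: Black rubber mat fixed on the bench, 220 by 190 mm, 4 mm thick; origin at the centre of its underside, x along its length.
Mind the look-alikes: they are no part of the job. What is shaped like the part that bears scoop_grip but green or yellow is not meant. What is shaped like the cap_top but turquoise is not meant.

How it is judged (in metres and radians):
On the way, in this order (a step that is already met when the one before it is completed fails the run):
1. all three caps are lifted off the bin's rail, stacked in the scoop (x of cap_low in the frame of scoop_grip between 0.042 and 0.09 m and y of cap_low in the frame of scoop_grip between -0.024 and 0.024 m and z of cap_low in the frame of scoop_grip between -0.114 and -0.094 m and x of cap_mid in the frame of scoop_grip between 0.042 and 0.09 m and y of cap_mid in the frame of scoop_grip between -0.024 and 0.024 m and z of cap_mid in the frame of scoop_grip between -0.094 and -0.074 m and x of cap_top in the frame of scoop_grip between 0.036 and 0.096 m and y of cap_top in the frame of scoop_grip between -0.03 and 0.03 m and z of cap_top in the frame of scoop_grip between -0.074 and -0.054 m and z of cap_low in the frame of bin above 0.04 m), for 0.2 s.
2. the strike bar presses on the top cap while the other two ride in the scoop (x of cap_low in the frame of scoop_grip between 0.042 and 0.09 m and y of cap_low in the frame of scoop_grip between -0.024 and 0.024 m and z of cap_low in the frame of scoop_grip between -0.114 and -0.094 m and x of cap_mid in the frame of scoop_grip between 0.042 and 0.09 m and y of cap_mid in the frame of scoop_grip between -0.024 and 0.024 m and z of cap_mid in the frame of scoop_grip between -0.094 and -0.074 m and contact force between strike_bar and cap_top above 0.05 N), for 0.04 s.
3. the top cap has dropped back into the bin and the other two are still in the scoop (x of cap_low in the frame of scoop_grip between 0.042 and 0.09 m and y of cap_low in the frame of scoop_grip between -0.024 and 0.024 m and z of cap_low in the frame of scoop_grip between -0.114 and -0.094 m and x of cap_mid in the frame of scoop_grip between 0.042 and 0.09 m and y of cap_mid in the frame of scoop_grip between -0.024 and 0.024 m and z of cap_mid in the frame of scoop_grip between -0.094 and -0.074 m and x of cap_top in the frame of bin between -0.075 and 0.09 m and y of cap_top in the frame of bin between -0.09 and 0.105 m and z of cap_top in the frame of bin below 0.075 m), for 0.2 s.
At the end, for the whole second after the job is handed in: The lowest and middle caps lie stacked in the scoop's pan (within 24 mm of its centre line each way), the scoop stands upright (within 7 degrees) on the rubber mat with the lowest cap's centre within 60 mm of the mat's centre, the top cap lies inside the bin, and all are at rest and released (all of step 3 and horizontal distance between cap_low and mat below 0.06 m and angle between scoop_grip's own z axis and vertical below 0.12 rad and z of scoop_grip in the frame of mat between 0.1 and 0.12 m and linear speed of each of cap_low, cap_mid, cap_top below 0.02 m/s); the robot touches nothing.
It fails at once if the gripper touches a cap (contact force between the fingers and cap_low above 0.5 N or contact force between the fingers and cap_mid above 0.5 N or contact force between the fingers and cap_top above 0.5 N).
It also fails if it takes over 62 s, if anything falls off the work surface, if the arm or the gripper's body presses on something with over 40 N, if the wrist force passes 120 N, or if a joint passes its speed limit or range.

### The arm

A 6-joint arm with a two-finger parallel gripper is mounted at the origin on the work surface. World frame = base frame: x ahead of the robot, y to its left, z up, the work surface at z = 0. Lengths are in m, angles in degrees, forces in N, time in s.
With the tool pointing down it reaches from about 0.4 to 0.825 m from the base axis. Payload 7 kg.
Tool frame: the origin (TCP) lies at the very end of the fingers, on their centre line; the grasp point (between the pads) lies behind it (r.grasp_offset is the z of the grasp point in the tool frame, in m); z points along the fingers, y is the direction in which the jaws open and shut (so a half turn about z gives the same grasp; the last joint's range is limited). The gripper opens to 88 mm and grips with 3 to 60 N. Pads are 19 mm wide; open, the fingers measure 130 mm over their backs; the gripper's body (78 mm by 193 mm) begins 47 mm behind the grasp point.
Start: joints at [-55.342, 20.546, 0.682, 0, -70.136, -16.507], TCP at [0.21, -0.641, 0.227] pointing down, gripper open.
Joint ranges: [-176.03, 176.03], [-82.01, 121.73], [-58.28, 71.71], [-173.87, 95.51], [-174.79, -0.11], [-173.66, 173.66]. Speed limits (degrees/s): [136.94, 136.94, 172.46, 180, 180, 180].

### API

Orientations are given as [roll, pitch, yaw] about the fixed x, y, z axes, in that order (R = Rz(yaw) Ry(pitch) Rx(roll)).
In Python, from plant import r gives the robot as it stands. The module is installed in compiled form; this text tells all that it offers.
- The arm moves only by the tool servo_tool, never from a script. Its argument "targets" is a list of rows, each an object of numbers: "dx", "dy", "dz": the shift along the world's x, y, z in cm; "spin": the turn about the world's z in rad; "grip": the opening in per cent of the stroke, from 0 (shut) to 100 (fully open). A call has exactly 10 rows; each row is the pose to reach, as a shift and turn from the pose commanded when the call began; what a row does not reach only later rows make up. A row lasts 1/12 s, in which the tool goes at most 41.7 mm and 7.16 degrees, less where a joint would pass 70% of its speed; a pose out of reach is approached as far as the arm can. A call with a gripper value outside its range is refused whole. The fingers move at their own pace and stop on an object; "squeeze" is the grip in N (left out, the last holds). Time passes only in rows, so rows that repeat a pose let the fingers close, or fill a call up. It gives the time, the measured TCP pose, the force and the opening at its end, in the units of the state.
- r.get_state(): the state, without advancing time (a new reading comes with each control period).
- r.capture(name): name is "side" or "top" or "wrist"; returns the picture (420x560x3 uint8, blue, green, red); there is no depth.
- r.get_calibration(name): a dict with "K" (3x3 intrinsics, pixels), "extrinsics" (4x4, takes a point from camera to world coordinates). Camera axes: x right, y down, z forward; pixel columns grow to the right and rows downward; lengths in m; the calibration is good to about 2 mm. The wrist camera is an equidistant fisheye: a pixel r from the principal point sees the ray r / f radians off the axis. A picture is of the moment at which its call begins: read the wrist's pose just before it. get_calibration takes no time and is no camera call; for the wrist camera it gives the pose at the moment of the call.
- r.close_job(): hands the job in, once; it reports no verdict.
Trained networks look in the newest picture that a camera, given by its name, has taken for a name from the list of things; names that differ only in an ending like _2 or _b are one class to them, and where a whole thing is asked for, a point or a joint stands for the part that bears it (a point fixed in the world has none). Each returns a list of dicts, best first, with "p" (0 to 1); they miss things now and then, are a little off and sometimes report something else, mostly with a low value. They report only what shows in the picture. A call takes as long as a camera call. They do not tell look-alikes from the thing itself.
- r.cut_out(name, camera): "mask" (420x560 bool, what is visible of it) and "extent" ([left, top, right, bottom] in pixels, round what is visible of it).
The state is a dict: "time_s": time; "joints": joint angles; "qd": joint speeds; "joint_torque": joint torques, N m; "tcp_pos": TCP position; "eef_rot": TCP orientation; "contact_force": force on the tool from outside, world axes, zero at the start; "moment": the same for the moment, N m; "gripper_width": finger opening in m.
Only numpy, scipy, OpenCV 4.12 (cv2) and the standard library are available. Lean on these libraries where they do the work, as an engineer would, in place of code of your own. Each camera call takes 0.05 s, during which the arm holds its last target. There are 200 camera calls.

## Working session

There is one attempt and no reset: what is moved stays moved. The work goes in short steps, Python scripts to look and compute and a tool call to move; the robot and the scene stay as the last step left them, time stands still between calls to the robot, and variables do not carry over. Pictures are saved under pics/ and viewed, about 8 in all and at most 12, crops included, and the job is handed in when it is done.

Besides the shell and the picture viewer there is one more tool, called after "Call:" as name(argument=value, ...), one argument or row to a line, values as JSON. servo_tool: Moves the arm, as the interface text tells. Its arguments: {"type":"object","properties":{"targets":{"type":"array"},"squeeze":{"type":"number"}},"required":["targets"]}

```bash
mkdir -p pics
python3 - <<'E'
from plant import r
import cv2,numpy as np
s=r.get_state();print(s['time_s'],s['tcp_pos'],s['eef_rot'],s['gripper_width'],r.grasp_offset)
a=r.capture("side");b=r.capture("top")
cv2.imwrite("pics/side0.png",a);cv2.imwrite("pics/top0.png",b)
for c in("side","top"):
    k=r.get_calibration(c);print(c,np.round(k['K'],1).tolist(),np.round(k['extrinsics'],3).tolist())
    for n in("scoop_grip","bin","strike_bar","cap_top","mat"):
        for d in r.cut_out(n,c)[:4]:print(c,n,round(d['p'],2),d['extent'])
E
```

```text
0.0 [ 0.21010822 -0.64095274  0.22563233] [ 1.79906838e+02 -6.79649343e-03 -1.61856440e+02] 0.08777383931741746 -0.0188
side [[495.6, 0.0, 282.5], [0.0, 495.6, 214.2], [0.0, 0.0, 1.0]] [[-0.882, -0.289, 0.373, 0.094], [-0.472, 0.512, -0.718, 0.867], [0.016, -0.809, -0.588, 0.861], [0.0, 0.0, 0.0, 1.0]]
side scoop_grip 0.9 [408.5, 161.8, 430.4, 217.9]
side scoop_grip 0.86 [313.1, 171.3, 361.3, 211.5]
side scoop_grip 0.79 [167.5, 177.2, 217.0, 243.0]
side bin 0.7 [204.9, 216.5, 300.1, 281.0]
side strike_bar 0.66 [310.1, 170.5, 362.6, 212.3]
side strike_bar 0.57 [205.7, 217.1, 247.1, 256.0]
side cap_top 0.9 [323.3, 286.0, 359.8, 311.8]
side cap_top 0.59 [242.0, 214.5, 272.5, 241.4]
side mat 0.65 [138.0, 296.5, 271.7, 393.7]
top [[405.3, 0.0, 275.3], [0.0, 405.3, 207.3], [0.0, 0.0, 1.0]] [[0.012, -0.996, 0.089, 0.426], [-1.0, -0.013, -0.012, -0.043], [0.013, -0.088, -0.996, 1.465], [0.0, 0.0, 0.0, 1.0]]
top scoop_grip 0.85 [364.8, 270.8, 406.4, 309.5]
top scoop_grip 0.77 [243.1, 104.5, 280.8, 150.2]
top scoop_grip 0.67 [334.2, 193.3, 373.0, 236.7]
top bin 0.69 [228.9, 151.5, 283.6, 211.4]
top strike_bar 0.66 [234.9, 153.4, 249.2, 187.3]
top cap_top 0.97 [249.0, 172.3, 269.9, 195.5]
top cap_top 0.74 [229.3, 252.0, 252.6, 272.9]
top mat 0.91 [146.3, 174.4, 204.3, 236.9]
```

Run:
```python
import cv2,numpy as np
a=cv2.imread("pics/side0.png");b=cv2.imread("pics/top0.png")
cv2.imwrite("pics/side0c.png",cv2.resize(a[130:410,120:480],(771,600),interpolation=cv2.INTER_CUBIC))
cv2.imwrite("pics/top0c.png",cv2.resize(b[90:320,130:430],(782,600),interpolation=cv2.INTER_CUBIC))
```

```text
(no output)
```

View pics/side0c.png

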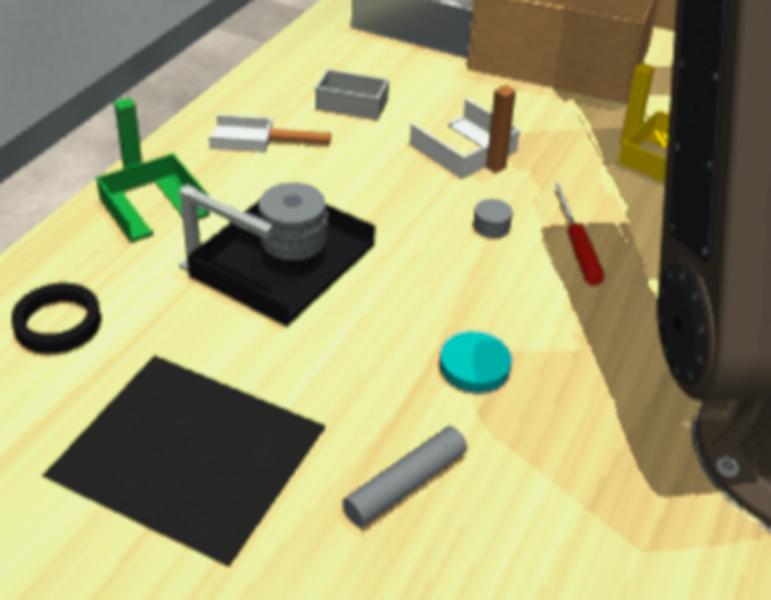

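View pics/top0c.png

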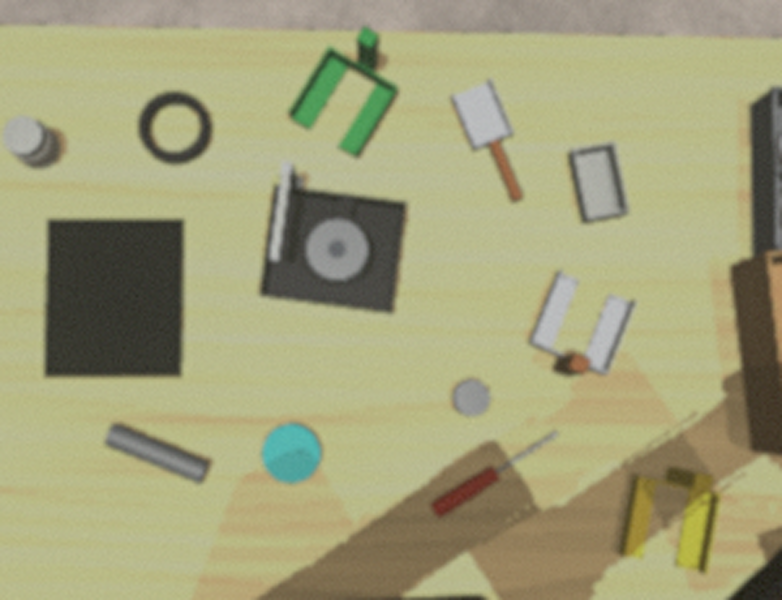

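The scene shows three scoop-shaped things in the top crop: green at (345,95), yellow at (670,520), and the aluminium one with a wooden post at (572,362). The description (aluminium, wood) fits the aluminium one, and both crops show it clearly. The grey cap stack is at (337,249) on the black bin, with the bar on its left and the mat at (115,298). The turquoise disc at (291,452) is a decoy.

```bash
cat > h.py <<'E'
from plant import r
import numpy as np,cv2
def px2w(c,uv,z,cal=None):
    k=cal or r.get_calibration(c);K=k['K'];T=np.array(k['extrinsics'])
    uv=np.array(uv,float)
    x=(uv[0]-K[0][2])/K[0][0];y=(uv[1]-K[1][2])/K[1][1]
    if c=='wrist':
        th=np.hypot(x,y);f=np.sin(th)/th if th>1e-9 else 1;d=np.array([x*f,y*f,np.cos(th)])
    else: d=np.array([x,y,1])
    d=T[:3,:3]@d;o=T[:3,3];return o+d*(z-o[2])/d[2]
def w2px(c,p,cal=None):
    k=cal or r.get_calibration(c);K=k['K'];T=np.array(k['extrinsics'])
    q=T[:3,:3].T@(np.asarray(p,float)-T[:3,3])
    if c=='wrist':
        th=np.arctan2(np.hypot(q[0],q[1]),q[2]);n=max(np.hypot(q[0],q[1]),1e-9);x,y=q[0]/n*th,q[1]/n*th
    else: x,y=q[0]/q[2],q[1]/q[2]
    return np.array([K[0][0]*x+K[0][2],K[1][1]*y+K[1][2]])
E
python3 - <<'E'
from h import *
t=lambda u,v:(130+u*300/782,90+v*230/600)
S=lambda u,v:(120+u*360/771,130+v*280/600)
P=lambda n,c,p,z:print(n,c,np.round(px2w(c,p,z)[:2],3))
P('handle top','top',t(578,363),.13);P('handle top','side',S(504,93),.13)
for q in((530,342),(560,272),(634,300),(605,372)):P('scoop corner','top',t(*q),.03 if q!=(0,0) else 0)
P('captop','top',t(337,249),.094);P('captop','side',S(292,200),.094)
for q in((277,185),(406,203),(393,311),(262,293)):P('bin corner','top',t(*q),.03)
P('bar near','top',t(276,260),.116);P('bar far','top',t(288,165),.116)
for q in((48,220),(183,220),(181,376),(45,376)):P('mat','top',t(*q),.004)
E
```

```text
handle top top [ 0.476 -0.312]
handle top side [ 0.471 -0.301]
scoop corner top [ 0.508 -0.267]
scoop corner top [ 0.604 -0.308]
scoop corner top [ 0.567 -0.409]
scoop corner top [ 0.468 -0.369]
captop top [ 0.622 -0.004]
captop side [ 0.62  -0.001]
bin corner top [0.719 0.082]
bin corner top [ 0.697 -0.096]
bin corner top [ 0.547 -0.08 ]
bin corner top [0.57  0.099]
bar near top [0.604 0.074]
bar far top [0.728 0.061]
mat top [0.67  0.402]
mat top [0.673 0.214]
mat top [0.456 0.211]
mat top [0.454 0.397]
```

Call:
servo_tool(
  targets=[
    {"dx":1.5,"dy":2,"spin":0.06,"dz":0,"grip":100},
    {"dx":4,"dy":5,"spin":0.16,"dz":0},
    {"dx":7,"dy":9,"spin":0.27,"dz":0},
    {"dx":10,"dy":12.5,"spin":0.38,"dz":0},
    {"dx":13,"dy":16,"spin":0.49,"dz":0},
    {"dx":16,"dy":20,"spin":0.6,"dz":0},
    {"dx":19,"dy":24,"spin":0.71,"dz":0},
    {"dx":22,"dy":28,"spin":0.8,"dz":0},
    {"dx":24.5,"dy":31,"spin":0.86,"dz":0},
    {"dx":26.4,"dy":33.3,"spin":0.86,"dz":0},
  ],
)

```text
validation failed for argument at $.ta...
```

Run:
```python
from h import *
cal=r.get_calibration('wrist');a=r.capture('wrist')
s=r.get_state();print(s['time_s'],s['tcp_pos'],s['eef_rot'],s['joints'])
print(np.round(cal['K'],1).tolist(),np.round(cal['extrinsics'],3).tolist())
cv2.imwrite('pics/w1.png',a)
for p in((.474,-.308,.13),(.535,-.333,0)):print(w2px('wrist',p,cal))
```

```text
0.65 [ 0.21023716 -0.64139246  0.2265636 ] [ 1.79999273e+02 -1.35960410e-04 -1.61848529e+02] [-5.53431106e+01  2.05457349e+01  6.81374162e-01 -8.08749827e-05
 -7.01363745e+01 -1.65053915e+01]
[[325.2, 0.0, 277.3], [0.0, 325.2, 212.6], [0.0, 0.0, 1.0]] [[-0.311, 0.907, 0.285, 0.132], [0.95, 0.297, 0.093, -0.666], [-0.0, 0.3, -0.954, 0.383], [0.0, 0.0, 0.0, 1.0]]
[431.59754332 436.73701111]
[380.69055768 401.13435343]
```

View pics/w1.png

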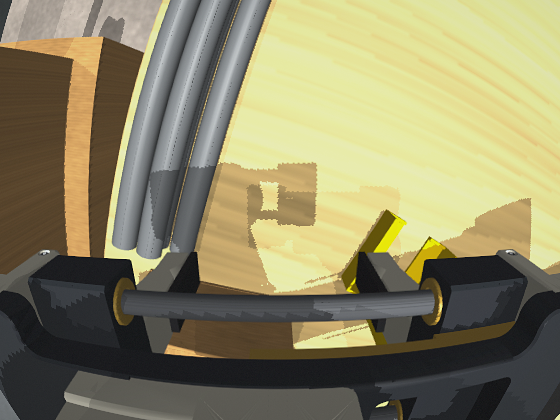

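Call:
servo_tool(
  targets=[
    {"dx":1.5,"dy":2,"dz":0,"spin":0.06,"grip":100},
    {"dx":4,"dy":5,"dz":0,"spin":0.16,"grip":100},
    {"dx":7,"dy":9,"dz":0,"spin":0.27,"grip":100},
    {"dx":10,"dy":12.5,"dz":0,"spin":0.38,"grip":100},
    {"dx":13,"dy":16,"dz":0,"spin":0.49,"grip":100},
    {"dx":16,"dy":20,"dz":0,"spin":0.6,"grip":100},
    {"dx":19,"dy":24,"dz":0,"spin":0.71,"grip":100},
    {"dx":22,"dy":28,"dz":0,"spin":0.8,"grip":100},
    {"dx":24.5,"dy":31,"dz":0,"spin":0.86,"grip":100},
    {"dx":26.4,"dy":33.3,"dz":0,"spin":0.86,"grip":100},
  ],
)

```text
time_s: 1.48
tcp_pos: [0.4578, -0.3281, 0.2271]
eef_rot: [-179.9, 0.0, -112.3]
contact_force: [1.5, -1.7, 0.7]
gripper_width: 0.088
```

Run:
```python
from h import *
cal=r.get_calibration('wrist');a=r.capture('wrist')
s=r.get_state();print(s['time_s'],s['tcp_pos'],s['eef_rot'],s['joints'])
np.save('cal2.npy',cal,allow_pickle=True)
cv2.imwrite('pics/w2.png',a)
for p in((.474,-.308,.13),(.535,-.333,0)):print(w2px('wrist',p,cal))
```

```text
1.5333 [ 0.46197431 -0.32409044  0.22702703] [-1.79864875e+02  7.13244402e-02 -1.12346056e+02] [-1.52199066e+01  1.00786103e+01 -1.35573990e+01 -5.90207824e-02
 -6.62210720e+01 -7.10250349e+00]
[267.90767995 241.97570995]
[217.73517398 201.22116264]
```

View pics/w2.png

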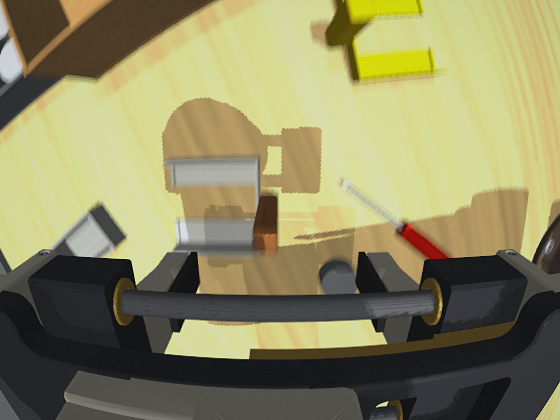

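The handle top shows at about (266,243) against a predicted (268,242), so the estimate holds. Descending.

Call:
servo_tool(
  targets=[
    {"dx":0,"dy":0,"dz":0,"spin":0,"grip":100},
    {"dx":0,"dy":0,"dz":-1.5,"spin":0,"grip":100},
    {"dx":0,"dy":0,"dz":-3.5,"spin":0,"grip":100},
    {"dx":0,"dy":0,"dz":-5.5,"spin":0,"grip":100},
    {"dx":0,"dy":0,"dz":-7.5,"spin":0,"grip":100},
    {"dx":0,"dy":0,"dz":-9.5,"spin":0,"grip":100},
    {"dx":0,"dy":0,"dz":-11.5,"spin":0,"grip":100},
    {"dx":0,"dy":0,"dz":-13,"spin":0,"grip":100},
    {"dx":0,"dy":0,"dz":-13.7,"spin":0,"grip":100},
    {"dx":0,"dy":0,"dz":-13.7,"spin":0,"grip":100},
  ],
)

```text
time_s: 2.37
tcp_pos: [0.4555, -0.3302, 0.088]
eef_rot: [179.8, -0.0, -112.6]
contact_force: [0.2, -0.2, 0.2]
gripper_width: 0.0877
```

Run:
```python
from h import *
cal=r.get_calibration('wrist');a=r.capture('wrist')
s=r.get_state();print(s['time_s'],s['tcp_pos'],s['eef_rot'])
cv2.imwrite('pics/w3.png',a)
y=np.radians(-22.5);c=np.array([.474,-.308]);u=np.array([np.cos(y),np.sin(y)]);v=np.array([-u[1],u[0]])
for dx in(-.011,.011):
  for dy in(-.012,.012):print(dx,dy,w2px('wrist',[*(c+dx*u+dy*v),.13],cal).round())
```

```text
2.4167 [ 0.45632449 -0.33042822  0.08929905] [ 1.79930856e+02 -1.86104872e-02 -1.12610428e+02]
-0.011 -0.012 [281. 341.]
-0.011 0.012 [281. 377.]
0.011 -0.012 [233. 341.]
0.011 0.012 [237. 376.]
```

View pics/w3.png

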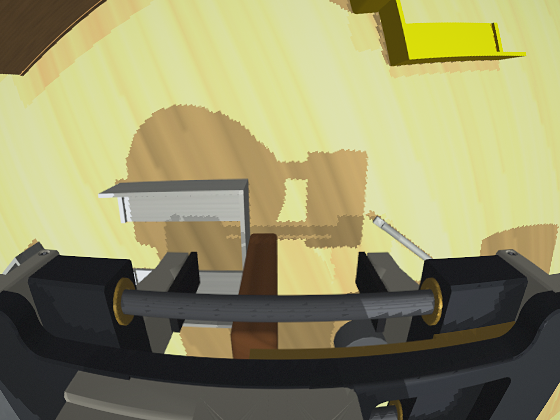

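Call:
servo_tool(
  targets=[
    {"dx":0.5,"dy":0.6,"dz":0,"spin":0,"grip":100},
    {"dx":1.2,"dy":1.4,"dz":0,"spin":0,"grip":100},
    {"dx":1.7,"dy":2.1,"dz":0,"spin":0,"grip":100},
    {"dx":1.8,"dy":2.2,"dz":0,"spin":0,"grip":100},
    {"dx":1.8,"dy":2.2,"dz":0,"spin":0,"grip":60},
    {"dx":1.8,"dy":2.2,"dz":0,"spin":0,"grip":10},
    {"dx":1.8,"dy":2.2,"dz":0,"spin":0,"grip":10},
    {"dx":1.8,"dy":2.2,"dz":0,"spin":0,"grip":10},
    {"dx":1.8,"dy":2.2,"dz":0,"spin":0,"grip":10},
    {"dx":1.8,"dy":2.2,"dz":0,"spin":0,"grip":10},
  ],
  squeeze=50,
)

```text
time_s: 3.25
tcp_pos: [0.4747, -0.3081, 0.0895]
eef_rot: [180.0, -0.0, -112.6]
contact_force: [-0.2, -0.5, -0.1]
gripper_width: 0.0535
```

Call:
servo_tool(
  targets=[
    {"dx":0,"dy":0,"dz":0,"spin":0,"grip":10},
    {"dx":0,"dy":0,"dz":0,"spin":0,"grip":10},
    {"dx":0,"dy":0,"dz":0,"spin":0,"grip":10},
    {"dx":0,"dy":0,"dz":0,"spin":0,"grip":10},
    {"dx":0,"dy":0,"dz":0,"spin":0,"grip":10},
    {"dx":0,"dy":0,"dz":0,"spin":0,"grip":10},
    {"dx":0,"dy":0,"dz":0,"spin":0,"grip":10},
    {"dx":0,"dy":0,"dz":0,"spin":0,"grip":10},
    {"dx":0,"dy":0,"dz":0,"spin":0,"grip":10},
    {"dx":0,"dy":0,"dz":0,"spin":0,"grip":10},
  ],
  squeeze=50,
)

```text
time_s: 4.08
tcp_pos: [0.4751, -0.308, 0.0896]
eef_rot: [-180.0, -0.0, -112.6]
contact_force: [1.4, -0.5, -0.5]
gripper_width: 0.0219
```

Call:
servo_tool(
  targets=[
    {"dx":0,"dy":0,"dz":0.6,"spin":0,"grip":10},
    {"dx":0,"dy":0,"dz":1.6,"spin":0,"grip":10},
    {"dx":0,"dy":0,"dz":3,"spin":0,"grip":10},
    {"dx":0,"dy":0,"dz":5,"spin":0,"grip":10},
    {"dx":0,"dy":1,"dz":6.5,"spin":0.02,"grip":10},
    {"dx":-0.3,"dy":2.5,"dz":8,"spin":0.05,"grip":10},
    {"dx":-0.8,"dy":5,"dz":8,"spin":0.09,"grip":10},
    {"dx":-1.3,"dy":8,"dz":8,"spin":0.14,"grip":10},
    {"dx":-1.8,"dy":11,"dz":8,"spin":0.19,"grip":10},
    {"dx":-2.3,"dy":14,"dz":8,"spin":0.24,"grip":10},
  ],
)

```text
time_s: 4.92
tcp_pos: [0.4508, -0.1668, 0.1701]
eef_rot: [180.0, 0.0, -98.7]
contact_force: [1.3, 0.8, -3.6]
gripper_width: 0.0219
```

Call:
servo_tool(
  targets=[
    {"dx":-0.5,"dy":3,"dz":0,"spin":0.02,"grip":10},
    {"dx":-1,"dy":6,"dz":0,"spin":0.04,"grip":10},
    {"dx":-1.5,"dy":9,"dz":0,"spin":0.04,"grip":10},
    {"dx":-2,"dy":12,"dz":0,"spin":0.04,"grip":10},
    {"dx":-2.5,"dy":14.5,"dz":0,"spin":0.04,"grip":10},
    {"dx":-3,"dy":16.5,"dz":0,"spin":0.04,"grip":10},
    {"dx":-3.4,"dy":18,"dz":0,"spin":0.04,"grip":10},
    {"dx":-3.5,"dy":18.8,"dz":0,"spin":0.04,"grip":10},
    {"dx":-3.5,"dy":18.8,"dz":0,"spin":0.04,"grip":10},
    {"dx":-3.5,"dy":18.8,"dz":0,"spin":0.04,"grip":10},
  ],
)

```text
time_s: 5.75
tcp_pos: [0.4167, 0.0201, 0.1699]
eef_rot: [-180.0, 0.0, -96.5]
contact_force: [-0.2, -0.1, -3.3]
gripper_width: 0.0219
```

Run:
```python
from h import *
s=r.get_state();print(s['time_s'],s['tcp_pos'],s['eef_rot'],s['joints'],s['gripper_width'])
a=r.capture('top');cv2.imwrite('pics/top1.png',a)
b=r.capture('side');cv2.imwrite('pics/side1.png',b)
w=r.capture('wrist');cv2.imwrite('pics/w4.png',w)
c1=cv2.resize(a[135:260,210:340],None,fx=4.6,fy=4.6,interpolation=cv2.INTER_CUBIC);print(c1.shape)
cv2.imwrite('pics/top1c.png',c1)
cv2.imwrite('pics/side1c.png',cv2.resize(b[120:300,190:430],None,fx=3.3,fy=3.3,interpolation=cv2.INTER_CUBIC))
```

```text
5.75 [0.41672688 0.02012923 0.16993329] [-1.79996424e+02  6.40314606e-03 -9.64654440e+01] [ 3.01312276e+01 -1.76790711e+00 -3.47140806e+01 -3.58560941e-03
 -5.70471380e+01 -3.65947216e+01] 0.021864816630721096
(575, 598, 3)
```

View pics/side1c.png

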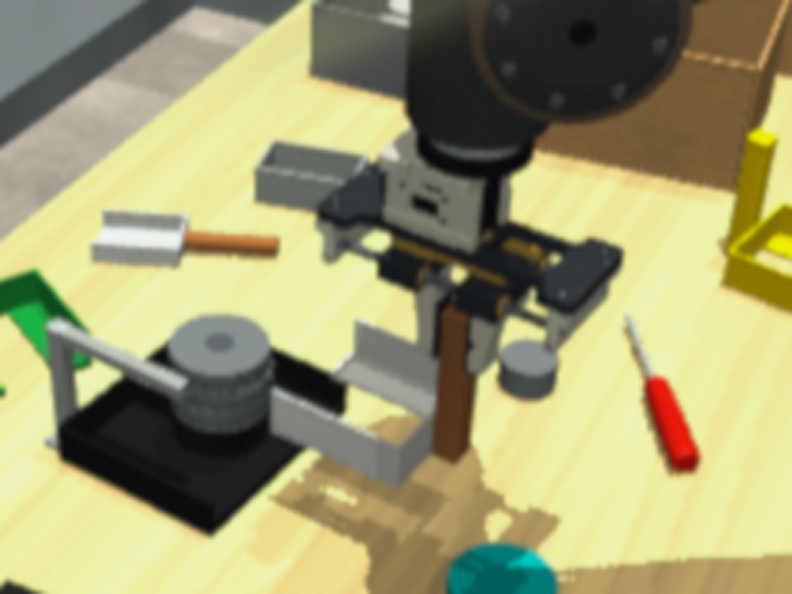

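View pics/top1c.png

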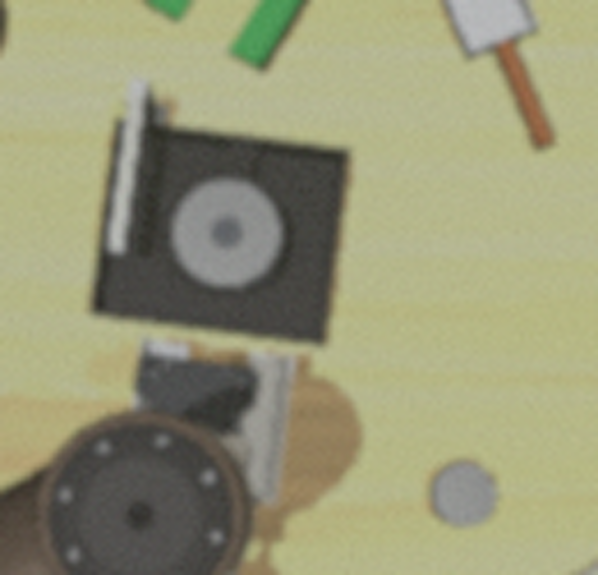

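Run:
```python
from h import *
t=lambda u,v:(210+u/4.6,135+v/4.6)
W=lambda u,v,z:px2w('top',t(u,v),z)[:2]
s=r.get_state();tcp=s['tcp_pos'];under=tcp[2]-.0892
print('under',under)
cap=W(227,233,.094);print('cap',cap)
bc=[W(118,122,.035),W(349,151,.035),W(326,342,.025),W(95,312,.025)]
print(np.round(bc,3))
for a,b in((3,0),(2,1)):d=bc[a]-bc[b];d=bc[b]-bc[a];print(np.degrees(np.arctan2(d[1],d[0])))
for a,b in((1,0),(2,3)):d=bc[b]-bc[a];print(np.degrees(np.arctan2(-d[0],d[1])))
ba,bb=W(117,252,.116),W(139,82,.116);d=bb-ba;print('bar',ba,bb,np.degrees(np.arctan2(d[1],d[0])))
d=W(298,355,under+.038)-W(275,500,under+.038);print('wall',np.degrees(np.arctan2(d[1],d[0])))
y=np.radians(-6.5);u=np.array([np.cos(y),np.sin(y)]);v=np.array([-u[1],u[0]])
def bf(p):p=p-cap;return np.round([p@u,p@v],4)
print('bin corners in cap frame',[bf(p) for p in bc],'bar',bf(ba),bf(bb))
print('scoop front corners',bf(W(298,355,under+.038)),bf(W(139,340,under+.02)),'tcp',bf(tcp[:2]))
def sh(z,px,name):
  print(name)
# predicted top pixels (crop) of scoop front corners if centred on tcp
for lx,ly,lz in((.12,.056,.038),(.12,-.056,.038),(.12,.056,.0),(.12,.023,.008),(.12,-.023,.008)):
  p=[*(tcp[:2]+lx*u+ly*v),under+lz];q=w2px('top',p);print(lx,ly,lz,np.round((q-[210,135])*4.6),np.round((w2px('side',p)-[190,120])*3.3))
```

```text
under 0.08035535986396852
cap [ 0.62167565 -0.00404371]
[[ 0.716  0.084]
 [ 0.696 -0.096]
 [ 0.547 -0.08 ]
 [ 0.568  0.099]]
-6.030268851214877
-6.153606052703521
-6.411755231384796
-6.66784503766251
bar [0.60346503 0.07518408] [0.72948395 0.06166858] -6.121560149306353
wall -8.285238415647926
bin corners in cap frame [array([0.0837, 0.0978]), array([ 0.0839, -0.0831]), array([-0.0652, -0.084 ]), array([-0.0647,  0.0966])] bar [-0.0271  0.0767] [0.0997 0.0775]
scoop front corners [-0.0852 -0.0635] [-0.0876  0.0535] tcp [-2.062e-01  1.000e-04]
0.12 0.056 0.038 [134. 335.] [267. 392.]
0.12 -0.056 0.038 [287. 355.] [352. 317.]
0.12 0.056 0.0 [138. 340.] [267. 432.]
0.12 0.023 0.008 [181. 345.] [293. 400.]
0.12 -0.023 0.008 [243. 352.] [327. 370.]
```

Run:
```python
from h import *
s=r.get_state();tcp=s['tcp_pos'];under=tcp[2]-.0892;cal=r.get_calibration('wrist')
y=np.radians(-6.5);u=np.array([np.cos(y),np.sin(y)]);v=np.array([-u[1],u[0]])
w=cv2.imread('pics/w4.png')
for lx,ly,lz in((.12,-.056,.038),(.014,-.056,.038),(.12,-.023,.004),(.12,.056,.038),(-.011,-.012,.08),(.011,-.012,.08)):
  q=w2px('wrist',[*(tcp[:2]+lx*u+ly*v),under+lz],cal);print(q.round());cv2.circle(w,tuple(int(i) for i in q.round()),2,(0,0,255),-1)
q=w2px('wrist',[.6217,-.004,.094],cal);cv2.circle(w,tuple(int(i) for i in q.round()),2,(255,0,255),-1)
cv2.imwrite('pics/w4c.png',cv2.resize(w[150:420,:400],None,fx=2,fy=2,interpolation=cv2.INTER_CUBIC))
```

```text
[106. 158.]
[254. 152.]
[130. 192.]
[129. 297.]
[296. 241.]
[256. 241.]
```

View pics/w4c.png

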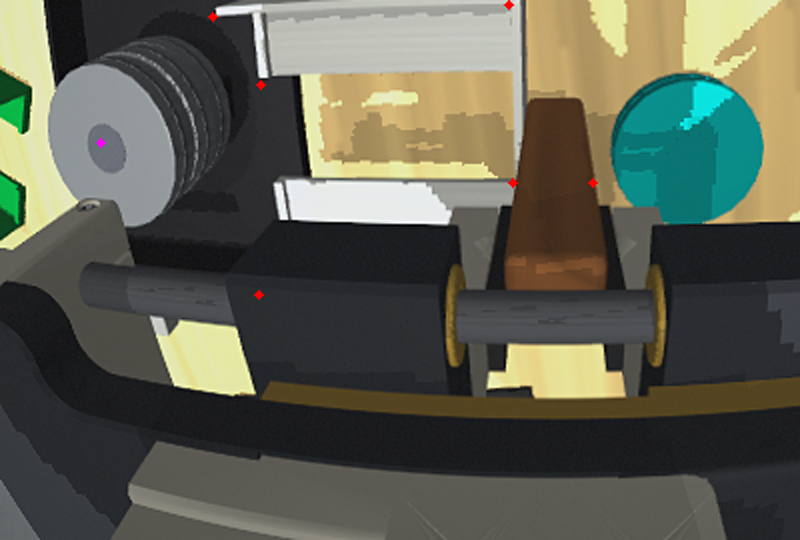

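The scoop sits about 3–5 mm to the right of the tool axis, while the stack lies where predicted. I'll shift 5 mm left, lower to 19 mm underside and run in.

Call:
servo_tool(
  targets=[
    {"dx":0,"dy":0.2,"dz":-0.5,"spin":0,"grip":10},
    {"dx":0,"dy":0.4,"dz":-1.5,"spin":0,"grip":10},
    {"dx":0.05,"dy":0.5,"dz":-2.7,"spin":0,"grip":10},
    {"dx":0.05,"dy":0.5,"dz":-3.9,"spin":0,"grip":10},
    {"dx":0.05,"dy":0.5,"dz":-5,"spin":0,"grip":10},
    {"dx":0.05,"dy":0.5,"dz":-5.8,"spin":0,"grip":10},
    {"dx":0.05,"dy":0.5,"dz":-6.1,"spin":0,"grip":10},
    {"dx":0.05,"dy":0.5,"dz":-6.1,"spin":0,"grip":10},
    {"dx":0.05,"dy":0.5,"dz":-6.1,"spin":0,"grip":10},
    {"dx":0.05,"dy":0.5,"dz":-6.1,"spin":0,"grip":10},
  ],
)

```text
time_s: 6.73
tcp_pos: [0.4179, 0.0252, 0.1091]
eef_rot: [-180.0, 0.0, -96.5]
contact_force: [-0.4, 0.8, -4.1]
gripper_width: 0.0217
```

Run:
```python
from h import *
s=r.get_state();tcp=s['tcp_pos'];print(s['time_s'],tcp)
b=r.capture('side')
u=np.array([.994,-.110]);v=np.array([.11,.994]);under=tcp[2]-.0895
for lx,ly,lz in((.12,.056-.005,.0),(.12,.051,.038),(.014,.051,.0),(.12,-.061,.038)):
  q=w2px('side',[*(tcp[:2]+lx*u+ly*v),under+lz]);cv2.circle(b,tuple(int(i) for i in q.round()),0,(0,0,255),-1)
c=b[170:280,200:340]
cv2.imwrite('pics/side2c.png',cv2.resize(c,None,fx=5,fy=5,interpolation=cv2.INTER_NEAREST))
```

```text
6.7333 [0.41787743 0.02518593 0.10909651]
```

View pics/side2c.png

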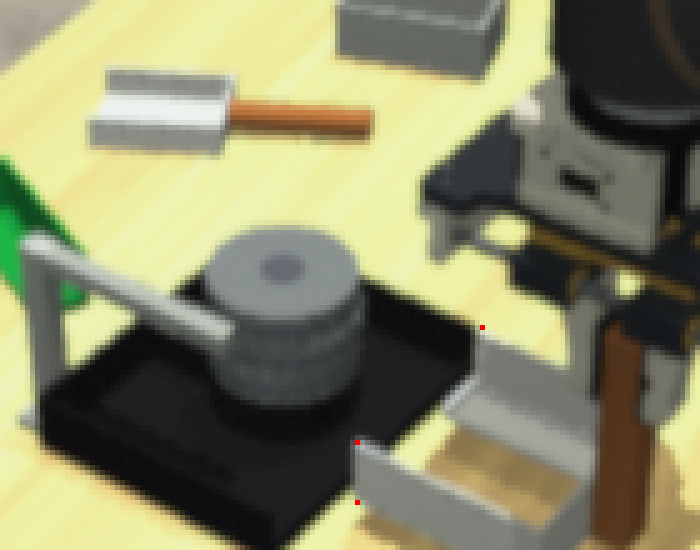

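The predicted corners fit: (357,442) and (482,327) land on the scoop's wall tops. Running in.

Call:
servo_tool(
  targets=[
    {"dx":0.5,"dy":-0.05,"dz":0,"spin":0,"grip":10},
    {"dx":1.5,"dy":-0.16,"dz":0,"spin":0,"grip":10},
    {"dx":3,"dy":-0.33,"dz":0,"spin":0,"grip":10},
    {"dx":4.5,"dy":-0.5,"dz":0,"spin":0,"grip":10},
    {"dx":6,"dy":-0.66,"dz":0,"spin":0,"grip":10},
    {"dx":7,"dy":-0.77,"dz":0,"spin":0,"grip":10},
    {"dx":8,"dy":-0.88,"dz":0,"spin":0,"grip":10},
    {"dx":8.7,"dy":-0.96,"dz":0,"spin":0,"grip":10},
    {"dx":9,"dy":-0.99,"dz":0,"spin":0,"grip":10},
    {"dx":9,"dy":-0.99,"dz":0,"spin":0,"grip":10},
  ],
)

```text
time_s: 7.62
tcp_pos: [0.5078, 0.015, 0.1083]
eef_rot: [180.0, -0.0, -96.6]
contact_force: [0.1, 0.1, -3.6]
gripper_width: 0.0215
```

Call:
servo_tool(
  targets=[
    {"dx":0.5,"dy":-0.05,"dz":0,"spin":0,"grip":10},
    {"dx":1.2,"dy":-0.13,"dz":0,"spin":0,"grip":10},
    {"dx":2,"dy":-0.22,"dz":0,"spin":0,"grip":10},
    {"dx":2.8,"dy":-0.31,"dz":0,"spin":0,"grip":10},
    {"dx":3.6,"dy":-0.4,"dz":0,"spin":0,"grip":10},
    {"dx":4.3,"dy":-0.47,"dz":0,"spin":0,"grip":10},
    {"dx":4.7,"dy":-0.52,"dz":0,"spin":0,"grip":10},
    {"dx":4.8,"dy":-0.53,"dz":0,"spin":0,"grip":10},
    {"dx":4.8,"dy":-0.53,"dz":0,"spin":0,"grip":10},
    {"dx":4.8,"dy":-0.53,"dz":0,"spin":0,"grip":10},
  ],
)

```text
time_s: 8.45
tcp_pos: [0.555, 0.0098, 0.1084]
eef_rot: [180.0, -0.0, -96.5]
contact_force: [-0.5, -0.1, -3.6]
gripper_width: 0.022
```

Run:
```python
from h import *
s=r.get_state();print(s['time_s'],s['tcp_pos'],s['eef_rot'])
b=r.capture('side');w=r.capture('wrist')
c=cv2.resize(b[170:280,200:340],(509,400),interpolation=cv2.INTER_CUBIC)
d=cv2.resize(w[140:340,30:330],(600,400))[:, :290]
cv2.imwrite('pics/m3.png',np.hstack([c,d]))
```

```text
8.45 [0.55503457 0.00975723 0.10836987] [ 1.79966668e+02 -8.24076371e-03 -9.65462213e+01]
```

View pics/m3.png

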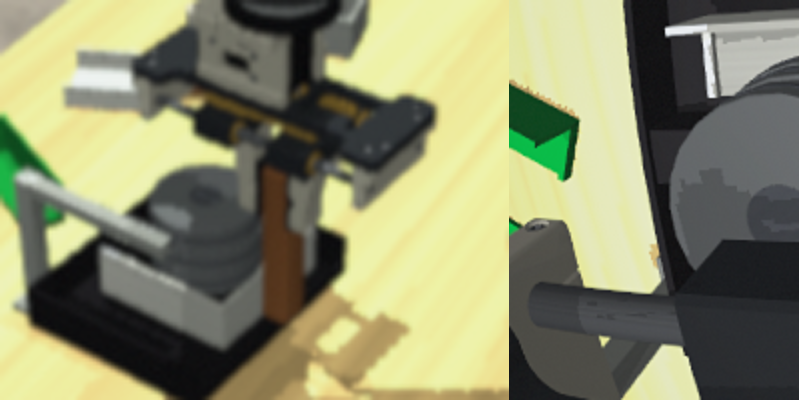

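Call:
servo_tool(
  targets=[
    {"dx":0,"dy":0,"dz":0.3,"spin":0,"grip":10},
    {"dx":0,"dy":0,"dz":0.7,"spin":0,"grip":10},
    {"dx":0,"dy":0,"dz":1,"spin":0,"grip":10},
    {"dx":0,"dy":0,"dz":1.3,"spin":0,"grip":10},
    {"dx":0,"dy":0,"dz":1.6,"spin":0,"grip":10},
    {"dx":0,"dy":0,"dz":2,"spin":0,"grip":10},
    {"dx":0,"dy":0,"dz":2.4,"spin":0,"grip":10},
    {"dx":0,"dy":0,"dz":2.8,"spin":0,"grip":10},
    {"dx":0,"dy":0,"dz":3,"spin":0,"grip":10},
    {"dx":0,"dy":0,"dz":3.1,"spin":0,"grip":10},
  ],
)

```text
time_s: 9.38
tcp_pos: [0.5556, 0.0099, 0.1401]
eef_rot: [-180.0, 0.0, -96.5]
contact_force: [0.1, -0.1, -5.2]
gripper_width: 0.022
```

Call:
servo_tool(
  targets=[
    {"dx":0,"dy":0,"dz":0,"spin":0,"grip":10},
    {"dx":0,"dy":0,"dz":0,"spin":0,"grip":10},
    {"dx":0,"dy":0,"dz":0,"spin":0,"grip":10},
    {"dx":0,"dy":0,"dz":0,"spin":0,"grip":10},
    {"dx":0,"dy":0,"dz":0,"spin":0,"grip":10},
    {"dx":0,"dy":0,"dz":0,"spin":0,"grip":10},
    {"dx":0,"dy":0,"dz":0,"spin":0,"grip":10},
    {"dx":0,"dy":0,"dz":0,"spin":0,"grip":10},
    {"dx":0,"dy":0,"dz":0,"spin":0,"grip":10},
    {"dx":0,"dy":0,"dz":0,"spin":0,"grip":10},
  ],
)

```text
time_s: 10.22
tcp_pos: [0.5554, 0.0099, 0.1396]
eef_rot: [-180.0, 0.0, -96.5]
contact_force: [-0.6, -0.8, -6.0]
gripper_width: 0.0211
```

Run:
```python
from h import *
s=r.get_state();tcp=s['tcp_pos'];print(s['time_s'],tcp,s['eef_rot'],s['moment'])
b=r.capture('side')
u=np.array([.994,-.110]);v=np.array([.11,.994]);under=tcp[2]-.0895
for lx,ly,lz in((.12,.051,.0),(.12,.051,.038),(.014,.051,.0),(.014,.051,.038)):
  q=w2px('side',[*(tcp[:2]+lx*u+ly*v),under+lz]);cv2.circle(b,tuple(int(i) for i in q.round()),0,(0,0,255),-1)
q=w2px('side',[*(tcp[:2]+.066*u-.005*v),under+.064]);cv2.circle(b,tuple(int(i) for i in q.round()),0,(0,0,255),-1)
cv2.imwrite('pics/s4.png',cv2.resize(b[180:270,195:310],(766,600),interpolation=cv2.INTER_NEAREST))
```

```text
10.2167 [0.55538282 0.00986039 0.13956799] [-1.79998878e+02  5.03451132e-04 -9.65304745e+01] [ 0.11502764  0.30280117 -0.03404364]
```

View pics/s4.png

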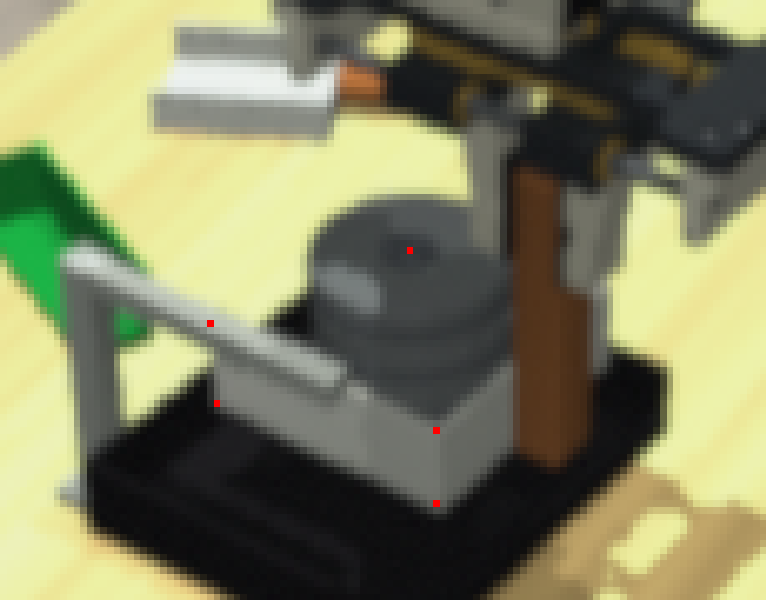

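All three caps are stacked in the lifted scoop, and its outline and height match the prediction. Now the drag left along the bin's y.

Call:
servo_tool(
  targets=[
    {"dx":0.02,"dy":0.2,"dz":0,"spin":0,"grip":10},
    {"dx":0.06,"dy":0.5,"dz":0,"spin":0,"grip":10},
    {"dx":0.1,"dy":0.9,"dz":0,"spin":0,"grip":10},
    {"dx":0.15,"dy":1.4,"dz":0,"spin":0,"grip":10},
    {"dx":0.21,"dy":1.9,"dz":0,"spin":0,"grip":10},
    {"dx":0.26,"dy":2.4,"dz":0,"spin":0,"grip":10},
    {"dx":0.32,"dy":2.9,"dz":0,"spin":0,"grip":10},
    {"dx":0.37,"dy":3.4,"dz":0,"spin":0,"grip":10},
    {"dx":0.43,"dy":3.9,"dz":0,"spin":0,"grip":10},
    {"dx":0.48,"dy":4.4,"dz":0,"spin":0,"grip":10},
  ],
)

```text
time_s: 11.1
tcp_pos: [0.5602, 0.0544, 0.1395]
eef_rot: [180.0, -0.0, -96.5]
contact_force: [1.5, 0.0, -5.5]
gripper_width: 0.0213
```

Call:
servo_tool(
  targets=[
    {"dx":0.05,"dy":0.5,"dz":0,"spin":0,"grip":10},
    {"dx":0.11,"dy":1,"dz":0,"spin":0,"grip":10},
    {"dx":0.17,"dy":1.5,"dz":0,"spin":0,"grip":10},
    {"dx":0.22,"dy":2,"dz":0,"spin":0,"grip":10},
    {"dx":0.28,"dy":2.5,"dz":0,"spin":0,"grip":10},
    {"dx":0.33,"dy":3,"dz":0,"spin":0,"grip":10},
    {"dx":0.39,"dy":3.5,"dz":0,"spin":0,"grip":10},
    {"dx":0.44,"dy":4,"dz":0,"spin":0,"grip":10},
    {"dx":0.5,"dy":4.5,"dz":0,"spin":0,"grip":10},
    {"dx":0.55,"dy":5,"dz":0,"spin":0,"grip":10},
  ],
)

```text
time_s: 11.93
tcp_pos: [0.5659, 0.1044, 0.1396]
eef_rot: [-180.0, 0.0, -96.5]
contact_force: [0.1, 0.5, -4.9]
gripper_width: 0.022
```

Call:
servo_tool(
  targets=[
    {"dx":0.05,"dy":0.5,"dz":0,"spin":0,"grip":10},
    {"dx":0.11,"dy":1,"dz":0,"spin":0,"grip":10},
    {"dx":0.17,"dy":1.5,"dz":0,"spin":0,"grip":10},
    {"dx":0.22,"dy":2,"dz":0,"spin":0,"grip":10},
    {"dx":0.28,"dy":2.5,"dz":0,"spin":0,"grip":10},
    {"dx":0.33,"dy":3,"dz":0,"spin":0,"grip":10},
    {"dx":0.39,"dy":3.5,"dz":0,"spin":0,"grip":10},
    {"dx":0.42,"dy":3.8,"dz":0,"spin":0,"grip":10},
    {"dx":0.44,"dy":4,"dz":0,"spin":0,"grip":10},
    {"dx":0.44,"dy":4,"dz":0,"spin":0,"grip":10},
  ],
)

```text
time_s: 12.77
tcp_pos: [0.5701, 0.1443, 0.1395]
eef_rot: [180.0, -0.0, -96.5]
contact_force: [0.3, -0.1, -4.5]
gripper_width: 0.0213
```

Run:
```python
from h import *
s=r.get_state();print(s['time_s'],s['tcp_pos'])
for c in('side','top','wrist'):
    a=r.capture(c);cv2.imwrite(f'pics/d_{c}.png',a)
    if c=='wrist':continue
    for d in r.cut_out('cap_top',c)[:5]:
        e=d['extent'];print(c,round(d['p'],2),np.round(e),[np.round(px2w(c,((e[0]+e[2])/2,(e[1]+e[3])/2),z)[:2],3).tolist() for z in(.03,.09)])
```

```text
12.7667 [0.57010778 0.14426504 0.13949317]
side 0.64 [326. 288. 359. 309.] [[0.344, 0.077], [0.326, 0.134]]
side 0.48 [256. 238. 266. 262.] [[0.594, 0.02], [0.558, 0.081]]
top 0.93 [232. 252. 256. 274.] [[0.357, 0.047], [0.36, 0.043]]
top 0.79 [242. 174. 267. 201.] [[0.625, 0.015], [0.617, 0.012]]
top 0.71 [225. 169. 238. 202.] [[0.63, 0.096], [0.621, 0.091]]
```

The weight has dropped by one cap, and that cap shows inside the bin in the top view. Carry the scoop level to the mat.

Call:
servo_tool(
  targets=[
    {"dx":0.02,"dy":0.3,"dz":0,"spin":0,"grip":10},
    {"dx":0.05,"dy":0.8,"dz":0,"spin":0,"grip":10},
    {"dx":0.1,"dy":1.5,"dz":0,"spin":0,"grip":10},
    {"dx":0.1,"dy":2.4,"dz":0,"spin":0,"grip":10},
    {"dx":0,"dy":3.5,"dz":0,"spin":0,"grip":10},
    {"dx":-0.3,"dy":4.7,"dz":0,"spin":0,"grip":10},
    {"dx":-0.7,"dy":5.9,"dz":0,"spin":0,"grip":10},
    {"dx":-1.2,"dy":7.1,"dz":0,"spin":0,"grip":10},
    {"dx":-1.8,"dy":8.3,"dz":0,"spin":0,"grip":10},
    {"dx":-2.4,"dy":9.5,"dz":0,"spin":0,"grip":10},
  ],
)

```text
time_s: 13.85
tcp_pos: [0.5452, 0.2403, 0.1395]
eef_rot: [180.0, -0.0, -96.5]
contact_force: [0.6, -0.1, -4.4]
gripper_width: 0.022
```

Call:
servo_tool(
  targets=[
    {"dx":-0.7,"dy":1.2,"dz":0,"spin":0,"grip":10},
    {"dx":-1.4,"dy":2.4,"dz":0,"spin":0,"grip":10},
    {"dx":-2.1,"dy":3.6,"dz":0,"spin":0,"grip":10},
    {"dx":-2.8,"dy":4.8,"dz":0,"spin":0,"grip":10},
    {"dx":-3.4,"dy":5.8,"dz":0,"spin":0,"grip":10},
    {"dx":-4,"dy":6.7,"dz":0,"spin":0,"grip":10},
    {"dx":-4.4,"dy":7.3,"dz":0,"spin":0,"grip":10},
    {"dx":-4.7,"dy":7.7,"dz":0,"spin":0,"grip":10},
    {"dx":-4.8,"dy":7.9,"dz":0,"spin":0,"grip":10},
    {"dx":-4.8,"dy":7.9,"dz":0,"spin":0,"grip":10},
  ],
)

```text
time_s: 14.68
tcp_pos: [0.4979, 0.3181, 0.1396]
eef_rot: [-180.0, 0.0, -96.5]
contact_force: [-0.3, 0.1, -3.5]
gripper_width: 0.0216
```

Call:
servo_tool(
  targets=[
    {"dx":0,"dy":0,"dz":-0.3,"spin":0,"grip":10},
    {"dx":0,"dy":0,"dz":-0.8,"spin":0,"grip":10},
    {"dx":0,"dy":0,"dz":-1.4,"spin":0,"grip":10},
    {"dx":0,"dy":0,"dz":-2,"spin":0,"grip":10},
    {"dx":0,"dy":0,"dz":-2.6,"spin":0,"grip":10},
    {"dx":0,"dy":0,"dz":-3.2,"spin":0,"grip":10},
    {"dx":0,"dy":0,"dz":-3.6,"spin":0,"grip":10},
    {"dx":0,"dy":0,"dz":-3.9,"spin":0,"grip":10},
    {"dx":0,"dy":0,"dz":-4.1,"spin":0,"grip":10},
    {"dx":0,"dy":0,"dz":-4.1,"spin":0,"grip":10},
  ],
)

```text
time_s: 15.52
tcp_pos: [0.498, 0.3177, 0.0981]
eef_rot: [180.0, -0.0, -96.5]
contact_force: [-0.6, -1.2, -4.3]
gripper_width: 0.0219
```

Run:
```python
from h import *
s=r.get_state();print(s['time_s'],s['tcp_pos'],s['contact_force'])
A=[r.capture(c) for c in('side','top','wrist')]
a=cv2.resize(A[0][180:400,120:340],(400,400),interpolation=cv2.INTER_CUBIC)
b=cv2.resize(A[1][130:260,140:270],(400,400),interpolation=cv2.INTER_CUBIC)
cv2.imwrite('pics/e.png',np.hstack([a,b]));cv2.imwrite('pics/e_w.png',A[2])
for c in('side','top'):
    for d in r.cut_out('cap_top',c)[:5]:
        e=d['extent'];print(c,round(d['p'],2),np.round(e),[np.round(px2w(c,((e[0]+e[2])/2,(e[1]+e[3])/2),z)[:2],3).tolist() for z in(.03,.055)])
```

```text
15.5167 [0.49795726 0.31774647 0.09806654] [-0.5661202  -1.16571812 -4.29604234]
side 0.97 [326. 286. 361. 308.] [[0.343, 0.071], [0.336, 0.095]]
top 0.84 [231. 253. 254. 277.] [[0.35, 0.052], [0.351, 0.05]]
top 0.65 [243. 171. 263. 199.] [[0.633, 0.021], [0.63, 0.02]]
```

View pics/e.png

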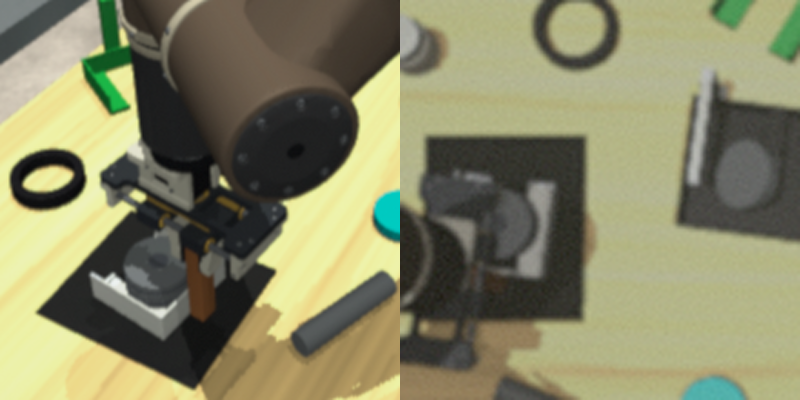

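The two caps ride in the pan over the mat's middle, and the struck cap lies tilted in the bin. Lowering the last bit.

Call:
servo_tool(
  targets=[
    {"dx":0,"dy":0,"dz":-0.1,"spin":0,"grip":10},
    {"dx":0,"dy":0,"dz":-0.2,"spin":0,"grip":10},
    {"dx":0,"dy":0,"dz":-0.25,"spin":0,"grip":10},
    {"dx":0,"dy":0,"dz":-0.3,"spin":0,"grip":10},
    {"dx":0,"dy":0,"dz":-0.35,"spin":0,"grip":10},
    {"dx":0,"dy":0,"dz":-0.4,"spin":0,"grip":10},
    {"dx":0,"dy":0,"dz":-0.45,"spin":0,"grip":10},
    {"dx":0,"dy":0,"dz":-0.45,"spin":0,"grip":10},
    {"dx":0,"dy":0,"dz":-0.45,"spin":0,"grip":10},
    {"dx":0,"dy":0,"dz":-0.45,"spin":0,"grip":10},
  ],
)

```text
time_s: 16.6
tcp_pos: [0.4981, 0.3179, 0.0941]
eef_rot: [-180.0, 0.0, -96.5]
contact_force: [0.5, -0.1, -4.8]
gripper_width: 0.0216
```

Call:
servo_tool(
  targets=[
    {"dx":0,"dy":0,"dz":-0.05,"spin":0,"grip":10},
    {"dx":0,"dy":0,"dz":-0.05,"spin":0,"grip":10},
    {"dx":0,"dy":0,"dz":-0.1,"spin":0,"grip":10},
    {"dx":0,"dy":0,"dz":-0.1,"spin":0,"grip":10},
    {"dx":0,"dy":0,"dz":-0.1,"spin":0,"grip":10},
    {"dx":0,"dy":0,"dz":-0.1,"spin":0,"grip":10},
    {"dx":0,"dy":0,"dz":-0.1,"spin":0,"grip":10},
    {"dx":0,"dy":0,"dz":-0.1,"spin":0,"grip":10},
    {"dx":0,"dy":0,"dz":-0.1,"spin":0,"grip":10},
    {"dx":0,"dy":0,"dz":-0.1,"spin":0,"grip":10},
  ],
)

```text
time_s: 17.43
tcp_pos: [0.4983, 0.318, 0.0936]
eef_rot: [-180.0, 0.0, -96.5]
contact_force: [-2.1, -1.4, 6.5]
gripper_width: 0.0214
```

Contact (force now +6.5 N). Open slowly and rise.

Call:
servo_tool(
  targets=[
    {"dx":0,"dy":0,"dz":0.05,"spin":0,"grip":10},
    {"dx":0,"dy":0,"dz":0.05,"spin":0,"grip":10},
    {"dx":0,"dy":0,"dz":0.05,"spin":0,"grip":28},
    {"dx":0,"dy":0,"dz":0.05,"spin":0,"grip":35},
    {"dx":0,"dy":0,"dz":0.05,"spin":0,"grip":50},
    {"dx":0,"dy":0,"dz":0.05,"spin":0,"grip":70},
    {"dx":0,"dy":0,"dz":0.05,"spin":0,"grip":80},
    {"dx":0,"dy":0,"dz":0.05,"spin":0,"grip":80},
    {"dx":0,"dy":0,"dz":0.05,"spin":0,"grip":80},
    {"dx":0,"dy":0,"dz":0.05,"spin":0,"grip":80},
  ],
)

```text
time_s: 18.27
tcp_pos: [0.4981, 0.3179, 0.0936]
eef_rot: [-180.0, 0.0, -96.5]
contact_force: [0.4, -0.5, -0.2]
gripper_width: 0.0652
```

Call:
servo_tool(
  targets=[
    {"dx":0,"dy":0,"dz":0,"spin":0,"grip":80},
    {"dx":0,"dy":0,"dz":0,"spin":0,"grip":80},
    {"dx":0,"dy":0,"dz":1,"spin":0,"grip":80},
    {"dx":0,"dy":0,"dz":2.5,"spin":0,"grip":80},
    {"dx":0,"dy":0,"dz":4.5,"spin":0,"grip":80},
    {"dx":0,"dy":0,"dz":6.5,"spin":0,"grip":80},
    {"dx":0,"dy":0,"dz":9,"spin":0,"grip":80},
    {"dx":0,"dy":0,"dz":11,"spin":0,"grip":80},
    {"dx":0,"dy":0,"dz":12.5,"spin":0,"grip":80},
    {"dx":0,"dy":0,"dz":13,"spin":0,"grip":80},
  ],
)

```text
time_s: 19.1
tcp_pos: [0.4991, 0.3186, 0.2273]
eef_rot: [-179.8, 0.2, -96.5]
contact_force: [0.7, 0.6, 0.8]
gripper_width: 0.0701
```

Call:
servo_tool(
  targets=[
    {"dx":-0.5,"dy":-1,"dz":0.5,"spin":0,"grip":80},
    {"dx":-1,"dy":-3,"dz":1,"spin":0,"grip":80},
    {"dx":-2,"dy":-6,"dz":2,"spin":0,"grip":80},
    {"dx":-2.5,"dy":-9,"dz":2,"spin":0,"grip":80},
    {"dx":-3,"dy":-12,"dz":2,"spin":0,"grip":80},
    {"dx":-3,"dy":-15,"dz":2,"spin":0,"grip":80},
    {"dx":-3,"dy":-18,"dz":2,"spin":0,"grip":80},
    {"dx":-3,"dy":-20,"dz":2,"spin":0,"grip":80},
    {"dx":-3,"dy":-21,"dz":2,"spin":0,"grip":80},
    {"dx":-3,"dy":-21,"dz":2,"spin":0,"grip":80},
  ],
)

```text
time_s: 19.93
tcp_pos: [0.4672, 0.1058, 0.2432]
eef_rot: [180.0, -0.0, -96.7]
contact_force: [-0.3, 0.3, 0.0]
gripper_width: 0.0702
```

Run:
```python
from h import *
s=r.get_state();print(s['time_s'],s['tcp_pos'],s['contact_force'],s['gripper_width'])
a=r.capture('top');A=r.capture('side')
b=cv2.resize(a[130:260,140:270],(400,400),interpolation=cv2.INTER_CUBIC)
c=cv2.resize(A[180:400,120:340],(400,400),interpolation=cv2.INTER_CUBIC)
cv2.imwrite('pics/f.png',np.hstack([c,b]))
for c in('side','top'):
  for n in('cap_top','scoop_grip'):
    for d in r.cut_out(n,c)[:5]:
        e=d['extent'];print(c,n,round(d['p'],2),np.round(e),[np.round(px2w(c,((e[0]+e[2])/2,(e[1]+e[3])/2),z)[:2],3).tolist() for z in(.03,.048)])
```

```text
19.9333 [0.46723276 0.1057826  0.24322971] [-0.28515936  0.33077715  0.01613758] 0.07015568083372326
side cap_top 0.8 [237. 228. 268. 262.] [[0.625, 0.013], [0.614, 0.032]]
side cap_top 0.69 [324. 286. 360. 311.] [[0.344, 0.078], [0.338, 0.095]]
side scoop_grip 0.74 [169. 305. 243. 369.] [[0.554, 0.323], [0.544, 0.335]]
side scoop_grip 0.73 [409. 162. 460. 223.] [[0.269, -0.478], [0.265, -0.449]]
side scoop_grip 0.7 [165. 175. 216. 244.] [[0.862, -0.038], [0.845, -0.019]]
top cap_top 0.79 [244. 176. 262. 199.] [[0.625, 0.021], [0.623, 0.02]]
top cap_top 0.59 [163. 192. 184. 212.] [[0.568, 0.302], [0.566, 0.298]]
top cap_top 0.58 [229. 255. 252. 278.] [[0.344, 0.059], [0.345, 0.057]]
top scoop_grip 0.98 [365. 272. 406. 313.] [[0.26, -0.451], [0.262, -0.446]]
top scoop_grip 0.72 [241. 101. 283. 150.] [[0.851, -0.009], [0.846, -0.009]]
top scoop_grip 0.6 [155. 183. 192. 222.] [[0.566, 0.3], [0.564, 0.295]]
```

```bash
python3 -c "
from plant import r
print(r.close_job())"
```

```text
the job is handed in; nothing more can be done
None
```

I finished the job and handed it in at about 20 s of the 62 s allowed; the hand-in gives no verdict, so whether it passed is not confirmed.

**What I did:** I gripped the aluminium scoop by its wooden post and ran it in astride the rail with the underside at 19 mm. I lifted all three caps to 50 mm and dragged the scoop about 134 mm left under the bar. I then carried it level to the mat, set it down, let go and moved clear.

**What the last checks showed:**
- **Weight in the scoop:** it fell from about 5.5 N to about 4.5 N after the drag, which fits two caps (4.6 N expected).
- **Struck cap:** it is inside the bin, about 25 mm left of the middle. It lies tilted, apparently against the rail, and did not move between the last pictures.
- **Loaded scoop:** the caps in the pan measured about 7 mm from the mat's centre (60 mm allowed). Setting down gave a clear contact force, and the tool force read about zero after release.

**What I could not check:** I had used all 12 picture views, so I never saw the scene after release. That state rests on the detection networks and the force readings. Its tilt was not measured after release.

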